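# Close the clear cover of the red-cap tube warmer

### The job

Two tube warmers stand on the blood-draw counter with their clear covers up. Take the cover of the one holding the red-capped tubes by its blue tab and lower it gently until it rests fully shut, without letting it drop or slam, then let go. Leave the cover of the purple-capped warmer standing open.

Things in the scene. Friction and masses are not known exactly. Their poses are not given: they have to be found in the camera images.
- red_cover (a joint): Angle (rad) of the red-cap warmer's clear hood-shaped cover: 0 = shut on its stop; starts 0.95 to 1.2, at most 1.25. Hinge friction holds it up there; somewhere below 0.9 rad it no longer does, and if let go or pushed down from above it falls and slams. About 0.35 kg, 190 mm from hinge to front edge, 160 mm wide, roof 42 mm above its lower rim.
- red_tab (a point): Grip point mid-way through the blue tab on that cover's front edge. Tab: 24 mm wide (along the hinge), 14 thick, juts 52 mm; the point is 16 mm from its end, 226 from the hinge axis and 10 to the cover's outer side; shut, 96 mm above the counter. Cover axes: y along hinge, x tab to hinge, z out of the roof. Held by its two sides from above, it turns between the pads through the swing.
- red_hinge (a point): Middle of that cover's level hinge axis (same axes), 86 mm above the counter on the warmer's far side, 95 mm behind its centre. The warmer is a fixed white box 200 mm deep, 170 wide, 85 tall, with upright tubes whose red caps stand 28 mm above it. Its front faces the robot's side, turned up to 0.2 rad either way; the tab when shut is 23 mm out from the front face.
- purple_cover (a joint): Angle (rad) of the cover of the other, otherwise identical warmer, with purple-capped tubes: 0 = shut, starts 0.95 to 1.2. It stands to the left or right of the first, centres at least 280 mm apart. Its cover must stay open.

How it is judged (in metres and radians):
At the end, for the whole second after the job is handed in: The red-cap warmer's cover is shut within 0.05 rad (about 11 mm at the tab) and the purple-cap warmer's cover still stands open by more than 0.8 rad (value of joint red_cover below 0.05 rad and value of joint purple_cover above 0.8 rad); the robot touches nothing.
It fails at once if the red-cap warmer's cover drops or slams: faster than 1.5 rad/s (about 0.34 m/s at the tab) in the last 0.15 rad before shut (value of joint red_cover below 0.15 rad and velocity of joint red_cover below -1.5 rad/s).
It fails at once if the purple-cap warmer's cover is brought below 0.8 rad (value of joint purple_cover below 0.8 rad).
It also fails if it takes over 34 s, if anything falls off the work surface, if the arm or the gripper's body presses on something with over 40 N, if the wrist force passes 120 N, or if a joint passes its speed limit or range.

### The arm

A 6-joint arm with a two-finger parallel gripper is mounted at the origin on the work surface. World frame = base frame: x ahead of the robot, y to its left, z up, the work surface at z = 0. Lengths are in m, angles in degrees, forces in N, time in s.
With the tool pointing down it reaches from about 0.35 to 0.725 m from the base axis. Payload 6 kg.
Tool frame: the origin (TCP) lies midway between the tips of the shut fingers; the grasp point (between the pads) lies 19 mm behind it; x points along the fingers, y is the direction in which the jaws open and shut, and the axes are right-handed (so a half turn about x gives the same grasp; the last joint's range is limited). The gripper opens to 85 mm and grips with 20 to 120 N. Pads are 22 mm wide; open, the fingers measure 114 mm over their backs; the gripper's body (76 mm by 85 mm) begins 54 mm behind the grasp point. The pads swing forward as they close: fully open they stand 13 mm farther back than shut.
Start: joints at [94.062, 2.303, 4.859, 0, -92.561, -19.12], TCP at [0.156, 0.579, 0.231] pointing down, gripper open.
Joint ranges: [-146.85, 146.85], [-73.84, 115.35], [-62.03, 85.46], [-188.31, 113.3], [-161.28, -10.13], [-171.36, 171.36]. Speed limits (degrees/s): [147.25, 147.25, 172.46, 180, 180, 180].

### API

Orientations are given as a 3x3 rotation matrix whose columns are the frame's x, y, z axes.
In Python, from workcell import env gives the robot as it stands.
- The arm moves only by the shell command python3 -m handwheel 'ROWS'. ROWS is JSON, a list of rows, each a list of 3 entries, a list of its own where there are three numbers: the opening, from 0 (shut) to 1 (fully open), then the shift along the tool's x, y, z scaled (see below), then the turn about the tool's x scaled (see below). A call has 1 to 10 rows; each row is the pose to reach, as a shift and turn from the pose commanded when the call began, along the tool's axes at that moment; what a row does not reach only later rows make up. The controller multiplies each number of a shift by 300 mm and each number of a turn by 45 degrees. A row lasts 1/10 s, in which the tool goes at most 50 mm and 8.59 degrees, less where a joint would pass 70% of its speed; a pose out of reach is approached as far as the arm can. A call with a number of a shift or a turn outside -1 to 1 is refused whole. A call with a gripper value outside its range is refused whole. The fingers move at their own pace and stop on an object; the grip force is fixed at half the most. Time passes only in rows, so rows that repeat a pose let the fingers close. It gives the time, the measured TCP pose, the force and the opening at its end, in the units of the state.
- env.get_state(): the state, without advancing time (a new reading comes with each control period).
- env.grab_frame(name): name is "side" or "top"; returns a dict with "color" (384x512x3 uint8, red, green, blue), "fovy" (degrees; the focal length in pixels is half the picture's height over the tangent of half this angle, whatever the lens; pixels are square), "cx", "cy" (the principal point, pixels), "dist" ([k1, k2, p1, p2, k3] as OpenCV has them; the pictures are not rectified), "R" (3x3) and "t" (3): a world point X has camera coordinates R X + t. Camera axes: x right, y down, z forward; pixel columns grow to the right and rows downward; lengths in m; the calibration is good to about 2 mm. A picture is of the moment at which its call begins. There is no depth.
- env.job_done(): hands the job in, once; it reports no verdict.
Trained networks look in the newest picture that a camera, given by its name, has taken for a name from the list of things; names that differ only in an ending like _2 or _b are one class to them, and where a whole thing is asked for, a point or a joint stands for the part that bears it (a point fixed in the world has none). Each returns a list of dicts, best first, with "p" (0 to 1); they miss things now and then, are a little off and sometimes report something else, mostly with a low value. They report only what shows in the picture. A call takes as long as a camera call.
- env.cut_out(camera, thing): "region" (384x512 bool, what is visible of it) and "bbox" ([left, top, right, bottom] in pixels, round what is visible of it).
- env.mark_of(camera, thing): "uv" ([column, row] in pixels: a listed point, or the origin of a listed thing).
The state is a dict: "time": time; "q": joint angles; "qvel": joint speeds; "effort": joint torques, N m; "tcp_pos": TCP position; "orientation": TCP orientation; "wrist_force": force on the tool from outside, world axes, zero at the start; "ft_torque": the same for the moment, N m; "finger_gap": opening from 0.0 (shut) to 1.0 (fully open).
Only numpy, scipy, OpenCV 4.12 (cv2) and the standard library are available. Lean on these libraries where they do the work, as an engineer would, in place of code of your own. Each camera call takes 0.05 s, during which the arm holds its last target. There are 200 camera calls.

## Working session

There is one attempt and no reset: what is moved stays moved. The work goes in short steps, Python scripts to look and compute and a shell command to move; the robot and the scene stay as the last step left them, time stands still between calls to the robot, and variables do not carry over. Pictures are saved under pics/ and viewed, about 8 in all and at most 12, crops included, and the job is handed in when it is done.

```bash
mkdir -p pics
python3 - <<'E'
from workcell import env
import cv2,numpy as np
s=env.get_state();print(s['time'],s['tcp_pos'],np.round(s['orientation'],3).tolist(),s['finger_gap'])
ims=[]
for c in('side','top'):
    f=env.grab_frame(c);im=f['color'][:,:,::-1].copy()
    print(c,f['fovy'],f['cx'],f['cy'],f['dist'],np.round(f['R'],4).tolist(),f['t'])
    for n in('red_tab','red_hinge'):
        m=env.mark_of(c,n);print(n,[(np.round(d['uv'],1).tolist(),round(d['p'],2)) for d in m])
    for n in('red_cover','purple_cover'):
        m=env.cut_out(c,n);print(n,[(d['bbox'],round(d['p'],2)) for d in m])
    cv2.imwrite(f'pics/{c}0.png',im)
print(env.get_state()['time'])
E
```

```text
0.0 [0.15572181 0.57910044 0.2302769 ] [[-0.0, -0.26, -0.966], [-0.002, -0.966, 0.26], [-1.0, 0.002, -0.0]] 1.0034406883826277
side 48.69515084437454 253.52978040576266 196.55173585075815 [-0.09814743  0.          0.          0.          0.        ] [[-0.6224, -0.7826, 0.0106], [-0.4622, 0.3566, -0.8119], [0.6316, -0.5102, -0.5837]] [0.36172022 0.36946323 0.59526476]
red_tab []
red_hinge []
red_cover [([255.0, 96.4, 343.1, 177.2], 0.79)]
purple_cover [([110.8, 137.9, 211.0, 237.9], 0.74)]
top 54.56377515549939 252.18354793348044 195.6308218167023 [-0.02295654  0.          0.          0.          0.        ] [[0.0093, -0.9999, -0.007], [-0.9958, -0.0086, -0.0912], [0.0912, 0.0078, -0.9958]] [-0.00124035  0.56481221  0.82182368]
red_tab [([376.9, 178.2], 0.56)]
red_hinge []
red_cover [([302.0, 110.1, 422.2, 183.0], 0.59)]
purple_cover []
0.5
```

View pics/side0.png

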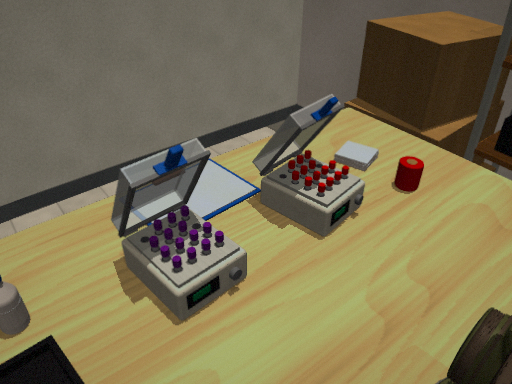

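View pics/top0.png

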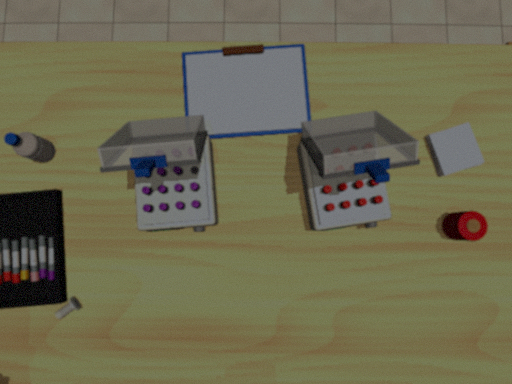

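The side view shows the purple warmer at about (185,240) and the red one at about (312,190), with its tab at (325,108). In the top view the red one is on the right, with its box front edge at (317,229)–(390,217) and its tab at (373,170). I'll zoom in for a precise fit.

Run:
```python
import cv2,numpy as np
a=cv2.imread('pics/top0.png')[105:240,295:430];b=cv2.imread('pics/side0.png')[90:235,245:375]
a=cv2.convertScaleAbs(cv2.resize(a,(540,540),interpolation=cv2.INTER_CUBIC),alpha=1.5)
cv2.imwrite('pics/a.png',a)
cv2.imwrite('pics/b.png',cv2.resize(b,(520,580),interpolation=cv2.INTER_CUBIC))
```

```text
(no output)
```

View pics/a.png

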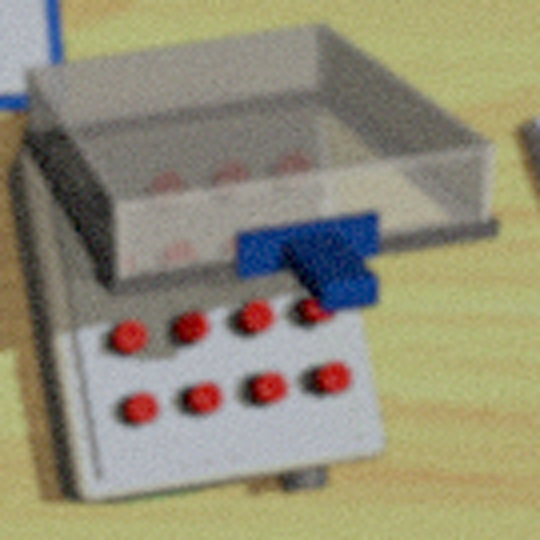

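View pics/b.png

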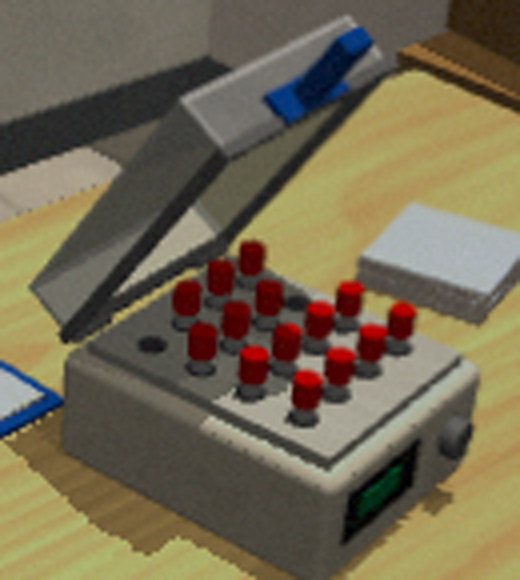

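```bash
cat > h.py <<'E'
from workcell import env
import cv2,numpy as np
from scipy.optimize import least_squares
def proj(f,X):
    K=np.array([[1,0,f['cx']],[0,1,f['cy']],[0,0,1.]]);K[0,0]=K[1,1]=192/np.tan(np.radians(f['fovy'])/2)
    return cv2.projectPoints(np.array(X,float),cv2.Rodrigues(np.array(f['R']))[0],np.array(f['t']),K,np.array(f['dist']))[0][:,0]
def model(p):  # hinge x,y, yaw (warmer front->back direction), angle
    c,s=np.cos(p[2]),np.sin(p[2]);d=np.array([c,s,0]);l=np.array([-s,c,0]);H=np.array([p[0],p[1],.086])
    C=H-.095*d;C[2]=.085
    ux=-d*np.cos(p[3])+np.array([0,0,np.sin(p[3])]);uz=d*np.sin(p[3])+np.array([0,0,np.cos(p[3])])
    box=lambda a,b:C+a*d+b*l
    cov=lambda r,b,h:H+r*ux+b*l+h*uz
    return box,cov
E
python3 - <<'E'
from h import *
T=env.grab_frame('top');S=env.grab_frame('side')
t=lambda u,v:(295+u/4,105+v/4)
s=lambda u,v:(245+u/4,90+v/4)
def pts(p):
    b,c=model(p)
    return [b(-.1,.085),b(-.1,-.085),c(.19,.08,0),c(.19,-.08,0),c(.242,0,.010),c(.19,.08,.042),c(.19,-.08,.042)],[b(-.1,.085),b(-.1,-.085),b(.1,.085),c(.242,0,.010),c(.19,.08,0),c(.19,.08,.042),c(.0,.08,0)]
ot=np.array([t(80,500),t(385,455),t(113,290),t(497,230),t(352,287),t(117,205),t(493,145)])
os=np.array([s(325,492),s(480,375),s(63,358),s(360,42),s(226,152),s(183,100),s(65,338)])
r=lambda p:(lambda a:np.concatenate([proj(T,a[0])-ot,proj(S,a[1])-os]).ravel())(pts(p))
q=least_squares(r,[.6,-.2,-.15,1.1],loss='soft_l1')
p=q.x;np.save('p.npy',p);print(p,np.round(r(p).reshape(-1,2),1).tolist())
b,c=model(p)
for n,f in(('top',T),('side',S)):
    m=env.mark_of(n,'red_tab');print(n,[(d['uv'],d['p'])for d in m],proj(f,[c(.226,0,.01)]))
print('grip now',c(.226,0,.01))
for th in np.arange(p[3],-.01,-.1): print(round(th,2),np.round(model([*p[:3],th])[1](.226,0,.01),4))
print('time',env.get_state()['time'])
E
```

```text
[ 0.69295934 -0.18267835  0.15422646  0.98293006] [[-0.2, 0.4], [3.1, -0.1], [1.0, 0.1], [-2.4, 1.6], [-0.3, 2.0], [-0.8, -1.5], [0.7, -0.3], [0.9, -2.9], [2.1, -4.8], [-1.9, -4.0], [-1.3, -0.4], [-0.2, 2.1], [-1.9, -0.2], [0.6, 0.6]]
top [([375.8, 177.7], 0.63)] [[378.84834496 174.47887591]]
side [([330.4, 101.8], 0.95)] [[329.55562416 104.79560713]]
grip now [ 0.57733289 -0.20065375  0.27960632]
0.98 [ 0.5773 -0.2007  0.2796]
0.88 [ 0.5588 -0.2035  0.267 ]
0.78 [ 0.5416 -0.2062  0.2525]
0.68 [ 0.526  -0.2086  0.2364]
0.58 [ 0.512  -0.2108  0.2188]
0.48 [ 0.4998 -0.2127  0.1998]
0.38 [ 0.4895 -0.2143  0.1797]
0.28 [ 0.4813 -0.2156  0.1587]
0.18 [ 0.4752 -0.2165  0.1369]
0.08 [ 0.4712 -0.2171  0.1147]
time 0.7
```

```bash
cat >> h.py <<'E'
def to(target,yaw=None):
    s=env.get_state();O=np.array(s['orientation']);d=O.T@(np.array(target)-s['tcp_pos'])/.3
    o='' 
    if yaw is not None:
        y=O[:,1];e=(np.degrees(yaw)-np.degrees(np.arctan2(y[1],y[0]))+180)%360-180;o=-e/45
    print('shift',np.round(d,4),'turn',o,'t',s['time'],'tcp',np.round(s['tcp_pos'],4),'gap',s['finger_gap'],'F',np.round(s['wrist_force'],1),'q',np.round(s['q'],0))
def tri(o):
    return least_squares(lambda X:np.concatenate([proj(f,[X])[0]-uv for f,uv in o]),[.57,-.2,.28])
E
python3 - <<'E'
from h import *
T=env.grab_frame('top');mt=env.mark_of('top','red_tab');ht=env.mark_of('top','red_hinge')
S=env.grab_frame('side');ms=env.mark_of('side','red_tab');hs=env.mark_of('side','red_hinge')
print(mt,ms,ht,hs)
X=tri([(T,mt[0]['uv']),(S,ms[0]['uv'])]);print('tri tab',X.x,X.cost)
t=lambda u,v:(295+u/4,105+v/4)
s=lambda u,v:(245+u/4,90+v/4)
def pts(p):
    b,c=model(p)
    return [b(-.1,.085),b(-.1,-.085),c(.19,.08,0),c(.19,-.08,0),c(.242,0,.010),c(.226,0,.01)],[c(.242,0,.010),c(.226,0,.01),c(.19,.08,0),c(.0,.08,0)]
ot=np.array([t(80,500),t(385,455),t(113,290),t(497,230),t(352,287),mt[0]['uv']])
os=np.array([s(360,42),ms[0]['uv'],s(226,152),s(65,338)])
w=np.array([1,1,1,1,2,2,2,2,1,1])[:,None]
r=lambda p:((lambda a:np.concatenate([proj(T,a[0])-ot,proj(S,a[1])-os]))(pts(p))*w).ravel()
q=least_squares(r,[.6,-.2,.15,1.1],loss='soft_l1')
p=q.x;np.save('p.npy',p);print(p,np.round(r(p).reshape(-1,2)/w,1).tolist())
b,c=model(p);g=c(.226,0,.01);print(g)
to([.156,.579,.38]);to([.575,-.2,.38],p[2]-np.pi/2)
E
```

```text
[{'uv': [375.4, 178.1], 'p': 0.85}] [{'uv': [329.5, 103.4], 'p': 0.65}] [] [{'uv': [284.1, 157.4], 'p': 0.82}]
tri tab [ 0.57046707 -0.1923622   0.28731069] 0.017673880756840683
[ 0.69321915 -0.18307399  0.15189007  0.98394355] [[-0.3, 0.2], [3.1, -0.1], [1.1, -0.2], [-2.3, 1.5], [-0.3, 1.8], [3.5, -3.9], [-1.4, -0.5], [-0.0, 1.3], [-0.4, 2.0], [0.6, 0.5]]
[ 0.57774504 -0.2007495   0.27972482]
shift [-0.4957  0.0012 -0.0009] turn  t 1.0 tcp [0.1558 0.5794 0.2313] gap 0.9986213215870817 F [ 0.  -0.8  0.3] q [ 94.   2.   5.  -0. -93. -19.]
shift [-0.4956  2.1459 -2.0241] turn -0.5279545164300947 t 1.0 tcp [0.1558 0.5794 0.2313] gap 0.9986213215870817 F [ 0.  -0.8  0.3] q [ 94.   2.   5.  -0. -93. -19.]
```

```bash
python3 -m handwheel '[[1,[-0.5,0,0],0],[1,[-0.5,0,0],0],[1,[-0.5,0,0],0],[1,[-0.5,1,-0.95],0],[1,[-0.5,1,-0.95],0],[1,[-0.5,1,-0.95],0],[1,[-0.5,1,-0.95],0],[1,[-0.5,1,-0.95],0],[1,[-0.5,1,-0.95],0],[1,[-0.5,1,-0.95],0]]'; python3 -c "
from h import *
p=np.load('p.npy');to([.575,-.2,.38],p[2]-np.pi/2)"
```

```text
time: 2.0
tcp_pos: [0.3231, 0.2698, 0.3817]
orientation: [[0.001, -0.259, -0.966], [0.001, -0.966, 0.259], [-1.0, -0.001, -0.0]]
wrist_force: [2.0, 0.1, -0.5]
finger_gap: 1.0
shift [ 0.0045  1.295  -1.2167] turn -0.52699053424679 t 2.0 tcp [0.3231 0.2698 0.3817] gap 0.9998409262137126 F [ 2.   0.1 -0.5] q [  68.  -21.    1.    0. -111.    7.]
```

```bash
python3 -m handwheel '[[1,[0,1,-0.95],-0.53],[1,[0,1,-0.95],-0.53],[1,[0,1,-0.95],-0.53],[1,[0,1,-0.95],-0.53],[1,[0,1,-0.95],-0.53],[1,[0,1,-0.95],-0.53],[1,[0,1,-0.95],-0.53],[1,[0,1,-0.95],-0.53],[1,[0,1,-0.95],-0.53],[1,[0,1,-0.95],-0.53]]'; python3 -c "
from h import *
p=np.load('p.npy');g=model(p)[1](.226,0,.01);to([g[0],g[1],.38],p[2]-np.pi/2)"
```

```text
time: 3.0
tcp_pos: [0.5211, -0.0956, 0.3793]
orientation: [[-0.004, 0.148, -0.989], [-0.001, -0.989, -0.148], [-1.0, 0.001, 0.004]]
wrist_force: [0.3, 0.1, -0.5]
finger_gap: 1.001
shift [-0.0027  0.3745 -0.1352] turn -0.004868417206605752 t 3.0 tcp [ 0.5211 -0.0956  0.3793] gap 1.0009887742731194 F [ 0.3  0.1 -0.5] q [  11.   -4.   14.    0. -109.   87.]
```

```bash
python3 -m handwheel '[[1,[0,0.365,-0.135],0],[1,[0,0.365,-0.135],0],[1,[0,0.365,-0.135],0],[1,[0,0.365,-0.135],0],[1,[0,0.365,-0.135],0]]'
python3 - <<'E'
from h import *
p=np.load('p.npy');g=model(p)[1](.226,0,.01);to([g[0],g[1],g[2]-.019],p[2]-np.pi/2)
T=env.grab_frame('top');S=env.grab_frame('side')
s=env.get_state();tc=np.array(s['tcp_pos'])
out=[]
for f,(u,v) in((T,(295,70)),(S,(245,40))):
    im=f['color'][:,:,::-1].copy()
    c=cv2.convertScaleAbs(cv2.resize(im[v:v+130,u:u+130],(390,390),interpolation=cv2.INTER_CUBIC),alpha=1.4)
    for X,col in((tc,(0,255,0)),(g,(0,255,255))):
        q=(proj(f,[X])[0]-(u,v))*3;cv2.circle(c,(int(q[0]),int(q[1])),3,col,-1)
    out.append(c)
cv2.imwrite('pics/c.png',np.hstack(out))
E
```

```text
time: 3.5
tcp_pos: [0.5768, -0.1938, 0.3812]
orientation: [[-0.0, 0.152, -0.988], [-0.0, -0.988, -0.152], [-1.0, -0.0, 0.0]]
wrist_force: [-0.1, 0.3, 0.2]
finger_gap: 1.002
shift [4.015e-01 2.330e-02 1.000e-04] turn 0.0015294848266048829 t 3.5 tcp [ 0.5768 -0.1938  0.3812] gap 1.001731219147101 F [-0.1  0.3  0.2] q [   0.    8.   27.    0. -109.   99.]
```

View pics/c.png

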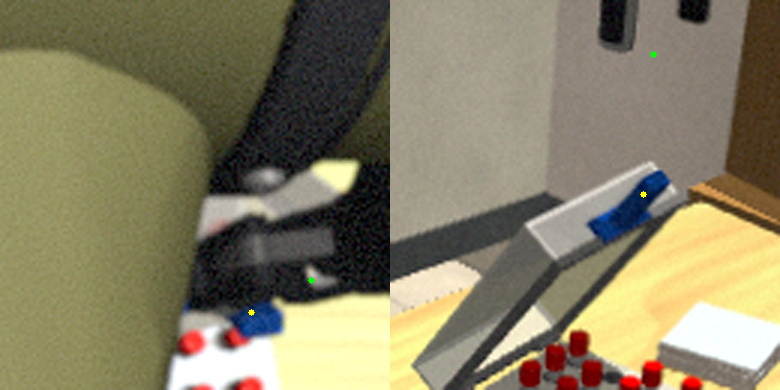

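```bash
python3 -m handwheel '[[1,[0.2,0.02,0],0],[1,[0.32,0.02,0],0],[1,[0.4,0.02,0],0],[1,[0.4,0.02,0],0]]'
python3 - <<'E'
from h import *
p=np.load('p.npy');g=model(p)[1](.226,0,.01);to([g[0],g[1],g[2]-.019],p[2]-np.pi/2)
S=env.grab_frame('side')
s=env.get_state();tc=np.array(s['tcp_pos'])
f=S;u,v=265,40
im=f['color'][:,:,::-1].copy()
c=cv2.convertScaleAbs(cv2.resize(im[v:v+130,u:u+130],(520,520),interpolation=cv2.INTER_CUBIC),alpha=1.4)
for X,col in((tc,(0,255,0)),(g,(0,255,255))):
    q=(proj(f,[X])[0]-(u,v))*4;cv2.circle(c,(int(q[0]),int(q[1])),3,col,-1)
cv2.imwrite('pics/d.png',c)
E
```

```text
time: 4.0
tcp_pos: [0.5761, -0.1984, 0.2576]
orientation: [[-0.006, 0.154, -0.988], [0.001, -0.988, -0.155], [-1.0, -0.002, 0.006]]
wrist_force: [-0.2, 0.9, 0.7]
finger_gap: 1.0
shift [-0.0105  0.0086 -0.004 ] turn 0.004110421980371686 t 4.0 tcp [ 0.5761 -0.1984  0.2576] gap 0.9996089355510428 F [-0.2  0.9  0.7] q [ -0.   4.  10.  -0. -96.  99.]
```

View pics/d.png

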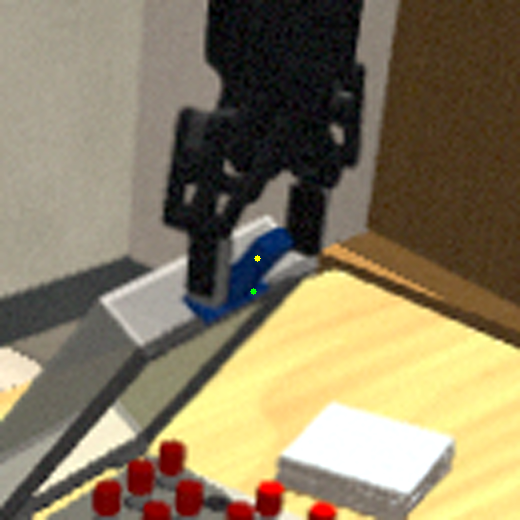

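The fingers straddle the tab, at (205,270) and (305,220), with the tab end at (265,250). Closing.

```bash
python3 -m handwheel '[[0,[0,0,0],0],[0,[0,0,0],0],[0,[0,0,0],0],[0,[0,0,0],0],[0,[0,0,0],0],[0,[0,0,0],0],[0,[0,0,0],0],[0,[0,0,0],0]]'
python3 - <<'E'
from h import *
p=np.load('p.npy');g=model(p)[1](.226,0,.01);to([g[0],g[1],g[2]-.019],p[2]-np.pi/2)
S=env.grab_frame('side')
u,v=265,40
cv2.imwrite('pics/e.png',cv2.convertScaleAbs(cv2.resize(S['color'][v:v+130,u:u+130,::-1],(520,520),interpolation=cv2.INTER_CUBIC),alpha=1.4))
E
```

```text
time: 4.85
tcp_pos: [0.5779, -0.2027, 0.2628]
orientation: [[0.002, 0.151, -0.989], [-0.004, -0.989, -0.151], [-1.0, 0.004, -0.002]]
wrist_force: [2.1, -11.4, 1.4]
finger_gap: 0.273
shift [ 0.0069 -0.0065 -0.0003] turn -0.0003970654633102792 t 4.85 tcp [ 0.5779 -0.2027  0.2628] gap 0.2730771360585742 F [  2.1 -11.4   1.4] q [ -0.   4.  10.   0. -96.  99.]
```

View pics/e.png

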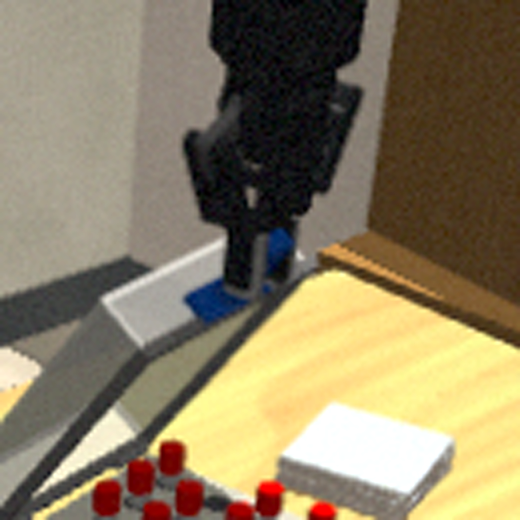

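Gripped: the gap is 23 mm and the tab is between the pads. Next, the arc table in row units, including a small correction for the -y preload.

Run:
```python
import numpy as np
rho=np.hypot(.226,.01);a=np.arctan2(.01,.226)
th=.984-np.arange(0,34)*.03; th=np.append(th[th>0],0)
x=rho*(np.sin(.984+a)-np.sin(th+a))/.3; z=rho*(np.cos(th+a)-np.cos(.984+a))/.3
for i in range(0,len(th),10):
    print(round(th[i],3),[[round(x[j]-x[i],3),round(z[j]-z[i],3)] for j in range(i+1,min(i+11,len(th)))])
```

```text
0.984 [[np.float64(0.012), np.float64(0.019)], [np.float64(0.025), np.float64(0.038)], [np.float64(0.038), np.float64(0.056)], [np.float64(0.051), np.float64(0.075)], [np.float64(0.065), np.float64(0.092)], [np.float64(0.08), np.float64(0.109)], [np.float64(0.095), np.float64(0.126)], [np.float64(0.111), np.float64(0.142)], [np.float64(0.127), np.float64(0.158)], [np.float64(0.144), np.float64(0.173)]]
0.684 [[np.float64(0.017), np.float64(0.015)], [np.float64(0.035), np.float64(0.029)], [np.float64(0.053), np.float64(0.043)], [np.float64(0.071), np.float64(0.056)], [np.float64(0.09), np.float64(0.069)], [np.float64(0.109), np.float64(0.081)], [np.float64(0.128), np.float64(0.092)], [np.float64(0.148), np.float64(0.103)], [np.float64(0.168), np.float64(0.113)], [np.float64(0.189), np.float64(0.123)]]
0.384 [[np.float64(0.021), np.float64(0.009)], [np.float64(0.042), np.float64(0.018)], [np.float64(0.063), np.float64(0.025)], [np.float64(0.084), np.float64(0.033)], [np.float64(0.106), np.float64(0.039)], [np.float64(0.128), np.float64(0.045)], [np.float64(0.15), np.float64(0.05)], [np.float64(0.172), np.float64(0.055)], [np.float64(0.194), np.float64(0.059)], [np.float64(0.217), np.float64(0.062)]]
0.084 [[np.float64(0.022), np.float64(0.003)], [np.float64(0.045), np.float64(0.004)], [np.float64(0.063), np.float64(0.005)]]
```

```bash
python3 -m handwheel '[[0,[0.012,0.003,0.019],0],[0,[0.025,0.006,0.038],0],[0,[0.038,0.01,0.056],0],[0,[0.051,0.01,0.075],0],[0,[0.065,0.01,0.092],0],[0,[0.08,0.01,0.109],0],[0,[0.095,0.01,0.126],0],[0,[0.111,0.01,0.142],0],[0,[0.127,0.01,0.158],0],[0,[0.144,0.01,0.173],0]]'
```

```text
time: 5.9
tcp_pos: [0.5266, -0.2114, 0.22]
orientation: [[0.002, 0.153, -0.988], [-0.001, -0.988, -0.153], [-1.0, 0.002, -0.002]]
wrist_force: [-2.2, -1.3, 8.4]
finger_gap: 0.27
```

```bash
python3 -m handwheel '[[0,[0.017,0,0.015],0],[0,[0.035,0,0.029],0],[0,[0.053,0,0.043],0],[0,[0.071,0,0.056],0],[0,[0.09,0,0.069],0],[0,[0.109,0,0.081],0],[0,[0.128,0,0.092],0],[0,[0.148,0,0.103],0],[0,[0.168,0,0.113],0],[0,[0.189,0,0.123],0]]'
```

```text
time: 6.9
tcp_pos: [0.4895, -0.2176, 0.1626]
orientation: [[-0.0, 0.153, -0.988], [-0.002, -0.988, -0.153], [-1.0, 0.002, 0.001]]
wrist_force: [-3.5, -5.2, 5.2]
finger_gap: 0.273
```

Run:
```python
from h import *
S=env.grab_frame('side');u,v=235,80
cv2.imwrite('pics/f.png',cv2.convertScaleAbs(cv2.resize(S['color'][v:v+150,u:u+150,::-1],(600,600),interpolation=cv2.INTER_CUBIC),alpha=1.4))
s=env.get_state();print(s['tcp_pos'],s['wrist_force'],s['finger_gap'])
```

```text
[ 0.48889337 -0.21767051  0.16137483] [-3.13775046 -5.586623    2.23626305] 0.2686360576844119
```

View pics/f.png

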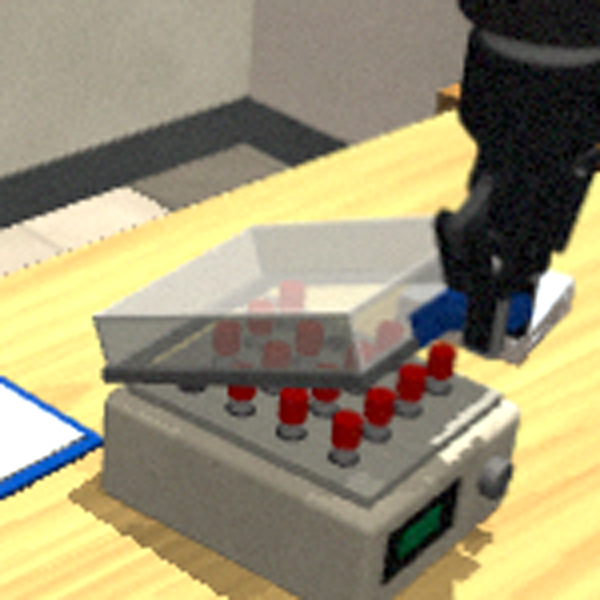

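The cover follows and is still held, with the tab at about (500,320) in the crop. Continuing.

```bash
python3 -m handwheel '[[0,[0.021,0.003,0.009],0],[0,[0.042,0.005,0.018],0],[0,[0.063,0.005,0.025],0],[0,[0.084,0.005,0.033],0],[0,[0.106,0.005,0.039],0],[0,[0.128,0.005,0.045],0],[0,[0.15,0.005,0.05],0],[0,[0.172,0.005,0.055],0],[0,[0.194,0.005,0.059],0],[0,[0.217,0.005,0.062],0]]'
```

```text
time: 7.95
tcp_pos: [0.4712, -0.2207, 0.096]
orientation: [[-0.002, 0.153, -0.988], [0.0, -0.988, -0.153], [-1.0, -0.001, 0.002]]
wrist_force: [-5.8, 1.7, 3.1]
finger_gap: 0.265
```

Final approach, slower, and watching the force for contact with the stop.

```bash
python3 -m handwheel '[[0,[0.01,0,0.001],0],[0,[0.02,0,0.002],0],[0,[0.03,0,0.003],0],[0,[0.04,0,0.004],0],[0,[0.05,0,0.004],0],[0,[0.05,0,0.004],0],[0,[0.05,0,0.004],0]]'
```

```text
time: 8.65
tcp_pos: [0.4698, -0.2209, 0.0805]
orientation: [[-0.003, 0.153, -0.988], [0.0, -0.988, -0.153], [-1.0, -0.001, 0.003]]
wrist_force: [-5.6, -0.2, 1.1]
finger_gap: 0.271
```

```bash
python3 -m handwheel '[[0,[0.007,0,0],0],[0,[0.014,0,0],0],[0,[0.014,0,0],0],[0,[0.014,0,0],0]]'
```

```text
time: 9.05
tcp_pos: [0.4696, -0.221, 0.0768]
orientation: [[-0.003, 0.153, -0.988], [0.0, -0.988, -0.153], [-1.0, -0.001, 0.003]]
wrist_force: [-7.3, 1.5, 3.3]
finger_gap: 0.267
```

```bash
python3 -m handwheel '[[0,[0.007,0,0],0],[0,[0.014,0,0],0],[0,[0.014,0,0],0],[0,[0.014,0,0],0]]'
```

```text
time: 9.45
tcp_pos: [0.4697, -0.2211, 0.0765]
orientation: [[-0.002, 0.154, -0.988], [-0.001, -0.988, -0.154], [-1.0, 0.001, 0.002]]
wrist_force: [-17.6, 9.3, 23.3]
finger_gap: 0.269
```

Contact: the TCP stopped at z = 0.0765 m, with the upward force rising to 23 N. I'll relax the press and open.

```bash
python3 -m handwheel '[[0,[-0.01,0,0],0],[0,[-0.01,0,0],0],[1,[-0.01,0,0],0],[1,[-0.01,0,0],0],[1,[-0.01,0,0],0],[1,[-0.01,0,0],0],[1,[-0.01,0,0],0],[1,[-0.01,0,0],0],[1,[-0.01,0,0],0],[1,[-0.01,0,0],0]]'
```

```text
time: 10.45
tcp_pos: [0.471, -0.221, 0.0759]
orientation: [[-0.0, 0.153, -0.988], [-0.0, -0.988, -0.153], [-1.0, 0.0, 0.0]]
wrist_force: [0.8, -0.6, -0.1]
finger_gap: 1.0
```

Run:
```python
from h import *
S=env.grab_frame('side');u,v=235,80
cv2.imwrite('pics/g.png',cv2.convertScaleAbs(cv2.resize(S['color'][v:v+150,u:u+150,::-1],(600,600),interpolation=cv2.INTER_CUBIC),alpha=1.4))
s=env.get_state();print(s['tcp_pos'],s['wrist_force'],s['finger_gap'])
```

```text
[ 0.47104117 -0.2210495   0.07594516] [0.53880358 0.24094899 0.73916737] 0.9995530214535212
```

View pics/g.png

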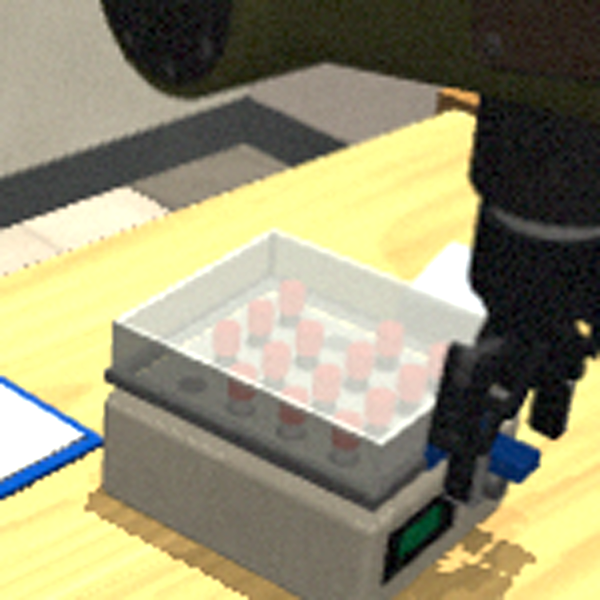

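The cover lies flat on the box and the fingers stand clear either side of the tab at (510,455). Retreating straight up.

```bash
python3 -m handwheel '[[1,[-0.05,0,0],0],[1,[-0.1,0,0],0],[1,[-0.2,0,0],0],[1,[-0.3,0,0],0],[1,[-0.45,0,0],0],[1,[-0.6,0,0],0],[1,[-0.6,0,0],0],[1,[-0.6,0,0],0]]'
python3 - <<'E'
from h import *
S=env.grab_frame('side')
cv2.imwrite('pics/h.png',cv2.resize(S['color'][:,:,::-1],(768,576)))
s=env.get_state();print(s['tcp_pos'],s['wrist_force'],s['time'])
E
```

```text
time: 11.3
tcp_pos: [0.4716, -0.2211, 0.2587]
orientation: [[0.004, 0.153, -0.988], [-0.0, -0.988, -0.153], [-1.0, 0.001, -0.004]]
wrist_force: [1.0, -0.6, -1.3]
finger_gap: 0.997
[ 0.47108451 -0.2208793   0.25678139] [ 0.60116765 -0.33496479 -0.39295563] 11.35
```

View pics/h.png

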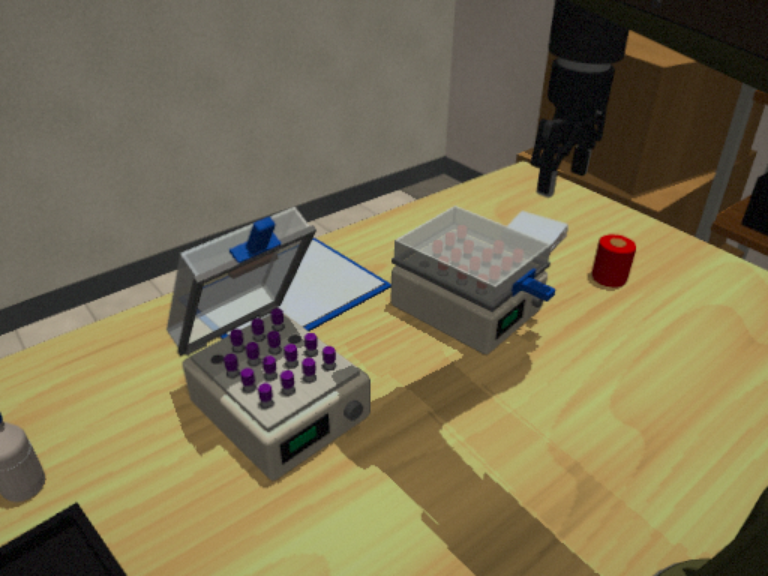

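The red cover is shut at about (470,255), the purple cover is still open at (245,270), and the gripper is clear. Handing in.

```bash
python3 -c "
from workcell import env
print(env.job_done())"
```

```text
the job is handed in; nothing more can be done
None
```

The red-capped warmer's cover is shut and released, and I handed the job in at about 11.4 s of the 34 s allowed. I gripped the cover by its blue tab and swung it down along its arc at about 0.3 rad/s, slower at the end. When it met the stop, the tool stopped at z = 0.0765 m and the upward force rose to 23 N. I then eased the press, opened the gripper and rose 180 mm straight up.

**Last checks:**
- The final picture shows the red cover lying flat on its box. The purple cover is still standing open, and the gripper is clear of everything.
- Wrist force after the retreat was about 1 N or less.
- I could not read the cover's angle directly, so "shut" rests on the stop contact and the pictures.

**Disagreement:** in the top view the trained network placed the tab about 5 pixels from my fit of the warmer's geometry. I used my own fit, and the grasp landed on the tab. It was a few millimetres off sideways, with 11 N of side force, which I corrected during the swing.

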